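# Dim the worktop lamp, then pull its telescopic mast to the second stop and hold it

## Robot

A 6-joint arm with a two-finger parallel gripper is mounted at the origin on a cart in front of the work surface, level with it; the furniture and walls round the work are solid. World frame = base frame: x ahead of the robot, y to its left, z up, the work surface at z = 0. Lengths are in m, angles in rad, forces in N, time in s.
With the tool pointing down it reaches from about 0.25 to 0.725 m from the base axis. Payload 4 kg.
Tool frame: the origin (TCP) lies midway between the tips of the shut fingers; the grasp point (between the pads) lies 19 mm behind it (bot.grasp_offset is the distance from the TCP to the grasp point, in m); z points along the fingers, y is the direction in which the jaws open and shut (so a half turn about z gives the same grasp; the last joint's range is limited). The gripper opens to 85 mm and grips with 20 to 120 N. Pads are 22 mm wide; open, the fingers measure 114 mm over their backs; the gripper's body (76 mm by 85 mm) begins 54 mm behind the grasp point. The pads swing forward as they close: fully open they stand 13 mm farther back than shut.
Start: joints at [-1.17, 0.241, 0.005, 1.335, 0, 1.571], TCP at [0.195, -0.46, 0.231] pointing down, gripper open.
Joint ranges: [-2.72, 2.72], [-1.05, 1.87], [-1.09, 1.28], [-1.99, 2.15], [-1.42, 1.44], [-3.14, 3.14]. Speed limits (rad/s): [2.79, 2.79, 3.14, 3.14, 3.14, 3.14].

## Interface

Orientations are given as a unit quaternion [x, y, z, w].
In Python, from workcell import sensors, optics, bot gives the robot as it stands.
- The arm moves only by the tool apply_moves, never from a script. Its argument "plan" is one flat list of numbers, 6 for each row, row after row: the shift along the tool's x, y, z in m, then the turn, a rotation vector about the tool's x, y, z in rad. In form: [tx, ty, tz, ax, ay, az, tx, ty, tz, ax, ay, az, ...]. A call has 1 to 12 rows; each row is the pose to reach, as a shift and turn from the pose commanded when the call began, along the tool's axes at that moment; what a row does not reach only later rows make up. A row lasts 1/12 s, in which the tool goes at most 41.7 mm and 7.16 degrees, less where a joint would pass 70% of its speed; a pose out of reach is approached as far as the arm can. A call with a gripper value outside its range is refused whole. "grip" is the finger opening in m, from 0 to 0.0854, set as the call begins (left out, the last holds). The fingers move at their own pace and stop on an object; the grip force is fixed at half the most. Time passes only in rows, so rows that repeat a pose let the fingers close. It gives the time, the measured TCP pose, the force and the opening at its end, in the units of the state.
- sensors.get_obs(): the state, without advancing time (a new reading comes with each control period).
- optics.camera(name): name is "scene" or "top" or "wrist"; returns a dict with "pixels" (480x640x3 uint8, red, green, blue), "fx", "fy", "cx", "cy" (pixels), "pose" (4x4, takes a point from camera to world coordinates); the wrist camera has in their place "tool_from_camera" (4x4, takes a point from camera to tool coordinates, whose origin is the TCP and whose axes are the flange's). Camera axes: x right, y up, looking along -z (the intrinsics and any distortion apply to the point x, -y, -z); pixel columns grow to the right and rows downward; lengths in m; the calibration is good to about 2 mm. A picture is of the moment at which its call begins: read the wrist's pose just before it. There is no depth.
- bot.job_done(): hands the job in, once; it reports no verdict.
The state is a dict: "clock": time; "joint_pos": joint angles; "joint_vel": joint speeds; "tau": joint torques, N m; "eef_pos": TCP position; "tool_rot": TCP orientation; "ft_force": force on the tool from outside, world axes, zero at the start; "ft_torque": the same for the moment, N m; "grip_width": finger opening in m.
Only numpy, scipy, OpenCV 4.12 (cv2) and the standard library are available. Lean on these libraries where they do the work, as an engineer would, in place of code of your own. Each camera call takes 0.05 s, during which the arm holds its last target.

## Task

Dim the worktop lamp: move its black-knobbed lever to the second-lowest of the five marks. Then squeeze the orange release button on the grip at the top of the mast, pull the mast up past its first stop to the second stop at the very top, and finish holding it up there with the button still squeezed, because I have yet to tighten the collar and it would drop if you let go. Leave the other things on the worktop where they are.

Things in the scene. Friction and masses are not known exactly. Their poses are not given: they have to be found in the camera images.
- lamp: White cordless work lamp, fixed on the worktop. Origin: on the worktop under the mast's axis; x along the base from the dimmer to the mast (roughly away from the robot), y to the left, z up. Base 250 x 104 x 18 mm, from x = -195 to +55 mm. Black dimmer drum at x = -150 mm, its top 66 mm up. Outer post 28 mm thick with a black clamp collar (loose, its screw to the left) up to 158 mm.
- lamp_head (a point): Centre of the round white lamp head (115 mm across, 20 mm thick), which hangs out to the right of the mast on a thin arm, 128 mm from the mast's axis at the lamp's x = 0. With the mast down it lies 160 to 180 mm above the worktop; it rises with the mast.
- dimmer_hinge (a point): Hinge point of the dimmer lever, in the middle of the black drum (44 mm long, radius 34 mm), at x = -150 mm, y = 0, z = 32 mm in the lamp's frame, whose axes it shares. The hinge axis is x: the lever swings left and right. Five white marks on the drum's top just before the lever, and on its front face, show lever angles, growing thicker from left (lowest) to right (brightest).
- dimmer_knob (a point): Centre of the black ball knob (20 mm diameter) at the end of the dimmer lever, 84 mm from the hinge; the stem below it is 7 mm thick. It can be pinched from above and swung along its arc.
- dimmer (a joint): Lever angle, rad: 0 = upright, positive = leaning right (the lamp's -y, brighter), negative = left (dimmer); stops at -0.8 and 0.8. The marks: -0.70 (lowest), -0.35 (second-lowest), 0, 0.35, 0.70 (brightest). A stiff hinge: it stays where it is left; about 1 N at the knob moves it. Starts on the bright side.
- grip_center (a point): Middle of the black grip on top of the mast, on its axis, 196 mm above the worktop with the mast down. Axes as the lamp's. Grip 40 mm along x, 30 along y, 44 high, nothing above it; back face at x = +20 mm, the orange button stands out of the front. Grip from above closing along x, one finger on the button, one on the back: centred here it presses the button home (width 48 mm, squeezed 41).
- button_face (a point): Middle of the outer face of the orange release button (22 mm wide, 30 mm high) on the grip's front, facing the robot (the lamp's -x); 28 mm from the mast's axis when not pressed, 21 mm when pressed home.
- release (a joint): How far the release button is pressed in, m: 0 = out, 0.007 = home. Spring of about 3 N at the start and 8 N at home. The mast is unlocked beyond about 0.003 to 0.004; at less, a pin locks it at the bottom and at the first stop.
- mast (a joint): How far the mast is pulled up, m: 0 = down (its start, locked), 0.050 = first stop (a notch that catches only while the button is out), 0.100 = second stop, the hard end of its travel. It weighs about 0.4 kg and slides freely straight up while the button is squeezed. At the second stop there is no notch: let go, it sinks back to the first.
- tray: Bystander: brown tray, 268 x 195 x 17 mm, right of the lamp, partly under its head; a saucer, a cup and a teaspoon stand on it. Origin: centre of its underside.
- saucer: Bystander: clear glass saucer, 137 mm across, 16 mm high, on the tray. Origin: centre of its underside.
- glass_cup: Bystander: small clear glass cup, 72 mm across, 62 mm high, on the tray. Origin: centre of its underside.
- shaker_a: Bystander: shaker with a grey top, 44 mm across, 90 mm high, behind the lamp. Origin: centre of its underside.
- sachet: Bystander: flat red sachet, 30 x 75 x 9 mm, lying left of the lamp near the front edge. Origin: centre of its underside.

How it is judged:
On the way, in this order (a step that is already met when the one before it is completed fails the run):
1. the dimmer lever stands at the second-lowest mark (value of joint dimmer between -0.47 and -0.23 rad), for 0.3 s.
2. the release button is squeezed in by the fingers (value of joint release above 0.004 m and contact force between the fingers and lamp above 3 N), for 0.1 s.
3. the mast is pulled up to the second stop with the button squeezed (all of step 2 and value of joint mast above 0.094 m), for 0.3 s.
At the end, for the whole second after the job is handed in: The fingers still hold the grip with the release button squeezed in by more than 4 mm and press on it with more than 3 N; the mast stands still within 6 mm of its second stop (grip centre above 285 mm); the dimmer lever stands within 0.12 rad of the second-lowest mark (-0.35) (all of step 1 and all of step 3 and velocity of joint mast between -0.01 and 0.01 m/s and height (world z) of grip_center above 0.285 m); the arm keeps its last pose, push and grip.
It fails at once if a bystander is moved by more than 20 mm, or the glass cup or the shaker is tipped (distance of any of tray, saucer, glass_cup, shaker_a, sachet from where it was at the start of the episode above 0.02 m or angle between any of glass_cup, shaker_a's own z axis and vertical above 0.35 rad).
It also fails if it takes over 43 s, if anything falls off the work surface, if the arm or the gripper's body presses on something with over 40 N, if the wrist force passes 120 N, or if a joint passes its speed limit or range.

## Working session

There is one attempt and no reset: what is moved stays moved. The work goes in short steps, Python scripts to look and compute and a tool call to move; the robot and the scene stay as the last step left them, time stands still between calls to the robot, and variables do not carry over. Pictures are saved under pics/ and viewed, and the job is handed in when it is done.

Besides the shell and the picture viewer there is one more tool, called after "Emit:" as name(argument=value, ...), one argument or row to a line, values as JSON. apply_moves: Moves the arm, as the interface text tells. Its arguments: {"type":"object","properties":{"plan":{"type":"array","items":{"type":"number"}},"grip":{"type":"number"}},"required":["plan"]}

```bash
mkdir -p pics; ls; python3 - <<'E'
from workcell import sensors, optics, bot
import cv2
o=sensors.get_obs()
for k in o: print(k,o[k])
for n in ["scene","top","wrist"]:
    c=optics.camera(n); cv2.imwrite(f"pics/{n}0.png",c["pixels"][:,:,::-1])
    print(n,{k:v for k,v in c.items() if k!="pixels"})
E
```

```text
pics
clock 0.0
joint_pos [-1.17000024e+00  2.41385216e-01  3.72922389e-03  1.33519434e+00
 -5.73976629e-06  1.57079676e+00]
joint_vel [ 0.00300593  0.00020342  0.0007054  -0.00093399 -0.00155069 -0.00168063]
tau [ 5.88818602e-04 -3.72319186e+01  2.52407831e+01  1.70753984e-02
 -9.72264820e-05 -8.00826626e-06]
eef_pos [ 0.19482934 -0.45979833  0.23042872]
tool_rot [ 9.79986947e-01  1.99059109e-01 -2.07247113e-04 -1.00587781e-03]
ft_force [ 0.13443986 -0.67894435  0.22497325]
ft_torque [-0.05591591  0.01262935 -0.01162414]
grip_width 0.08548396959640071
scene {'fx': 569.5362974480561, 'fy': 569.5362974480561, 'cx': 320.44864592660605, 'cy': 235.20373406411184, 'pose': array([[-0.88402337,  0.21363784, -0.41576623,  0.04076146],
       [-0.46743608, -0.40875984,  0.78384878,  0.72165612],
       [-0.00248878,  0.88728478,  0.46121528,  0.72385683],
       [ 0.        ,  0.        ,  0.        ,  1.        ]])}
top {'fx': 525.4341522391725, 'fy': 525.4341522391725, 'cx': 318.9345764954431, 'cy': 247.6137299031011, 'pose': array([[ 2.29336517e-02,  9.82914243e-01, -1.82629784e-01,
         3.36224764e-01],
       [-9.99736978e-01,  2.25750429e-02, -4.04254126e-03,
        -2.48900430e-01],
       [ 1.49403810e-04,  1.82674458e-01,  9.83173444e-01,
         1.29517651e+00],
       [ 0.00000000e+00,  0.00000000e+00,  0.00000000e+00,
         1.00000000e+00]])}
wrist {'fx': 354.9823621966868, 'fy': 354.9823621966868, 'cx': 321.52867644964596, 'cy': 238.12050970553264, 'tool_from_camera': array([[ 2.43951280e-04,  9.65146962e-01,  2.61708392e-01,
         6.65102644e-02],
       [ 9.99999773e-01, -3.99709321e-04,  5.41927646e-04,
        -1.23971706e-03],
       [ 6.27647105e-04,  2.61708200e-01, -9.65146841e-01,
        -1.42959686e-01],
       [ 0.00000000e+00,  0.00000000e+00,  0.00000000e+00,
         1.00000000e+00]])}
```

View pics/scene0.png

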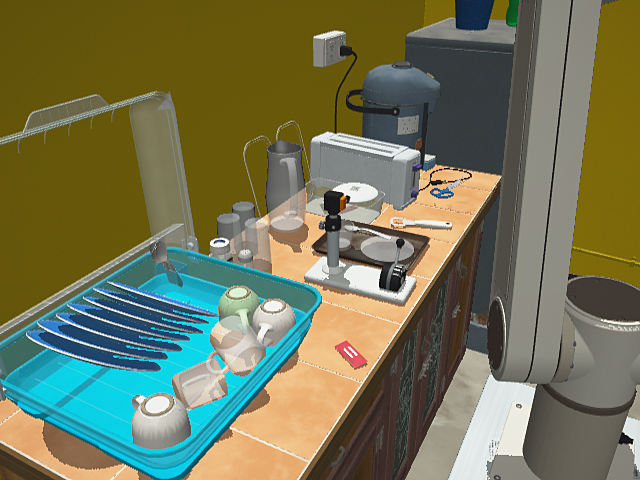

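View pics/top0.png

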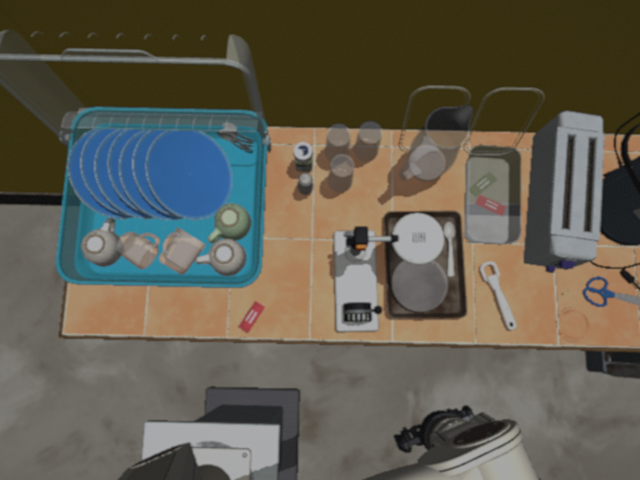

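View pics/wrist0.png

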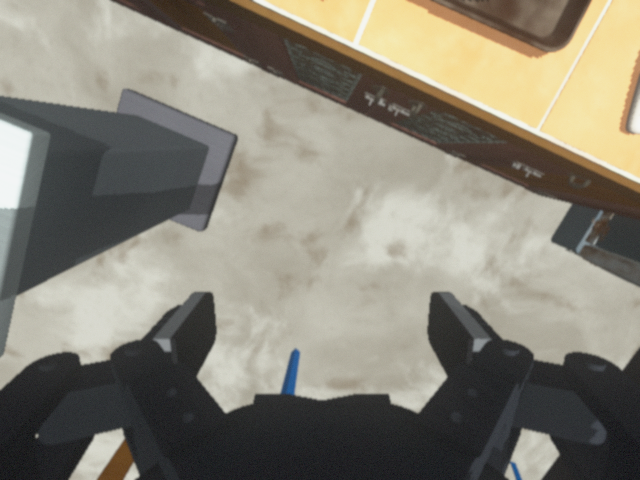

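```bash
cat > h.py <<'E'
import numpy as np
def ray(c,u,v,T=None):
    T=c["pose"] if T is None else T
    d=np.array([(u-c["cx"])/c["fx"],-(v-c["cy"])/c["fy"],-1.0])
    return T[:3,3],T[:3,:3]@d
def onz(c,u,v,z,T=None):
    o,d=ray(c,u,v,T); return o+d*(z-o[2])/d[2]
def proj(c,p,T=None):
    T=c["pose"] if T is None else T
    q=T[:3,:3].T@(np.asarray(p)-T[:3,3]); return np.array([c["cx"]-c["fx"]*q[0]/q[2],c["cy"]+c["fy"]*q[1]/q[2]])
def tri(r1,r2):
    A=np.stack([r1[1],-r2[1]],1); s=np.linalg.lstsq(A,r2[0]-r1[0],rcond=None)[0]
    a=r1[0]+s[0]*r1[1]; b=r2[0]+s[1]*r2[1]; return (a+b)/2,np.linalg.norm(a-b)
def wristT(c,o):
    from scipy.spatial.transform import Rotation as R
    T=np.eye(4);T[:3,:3]=R.from_quat(o["tool_rot"]).as_matrix();T[:3,3]=o["eef_pos"]
    return T@c["tool_from_camera"]
E
python3 - <<'E'
from workcell import optics
import cv2
for n,(x0,y0,x1,y1) in {"scene":(290,170,450,310),"top":(320,210,420,345)}.items():
    p=optics.camera(n)["pixels"][y0:y1,x0:x1,::-1]
    s=5 if n=="scene" else 4
    cv2.imwrite(f"pics/{n}1.png",cv2.resize(p,None,fx=s if s==4 else 4,fy=4,interpolation=cv2.INTER_CUBIC))
E
```

```text
(no output)
```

View pics/scene1.png

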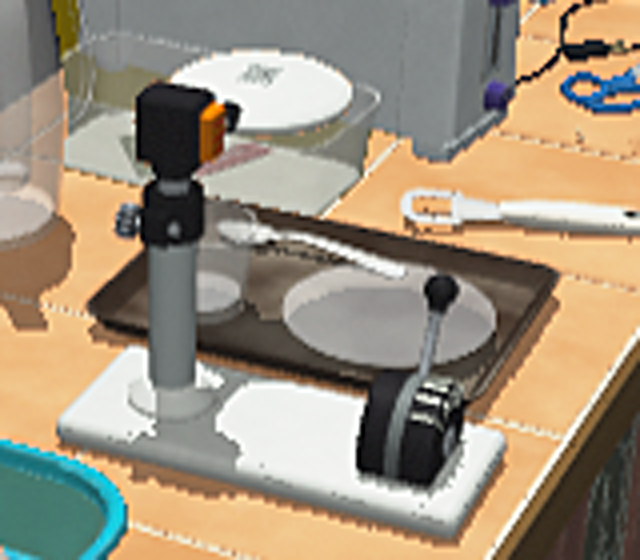

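View pics/top1.png

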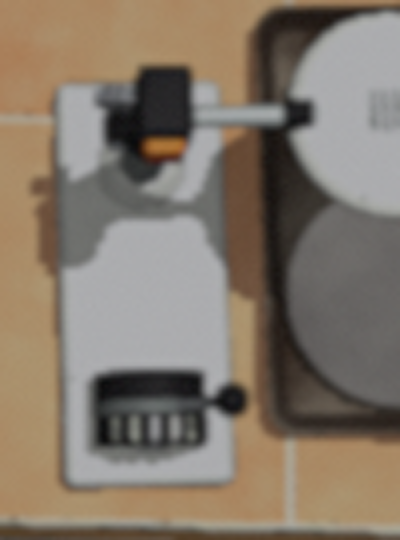

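The scene view shows the lamp with its grip near (336,203) and knob at (400,243). In the top view the base corners are near (337,332), (378,330) and (334,232), and the knob is at (378,310), leaning right.

```bash
python3 - <<'E'
from workcell import optics
from h import *
import cv2
t=optics.camera("top"); s=optics.camera("scene")
C=lambda u,v:(320+u/4-.375,210+v/4-.375)
S=lambda u,v:(290+u/4-.375,170+v/4-.375)
for n,p in dict(FL=(67,485),FR=(233,480),BL=(57,88),BR=(217,83)).items(): print(n,onz(t,*C(*p),0.018))
print("knob",tri(ray(t,*C(232,400)),ray(s,*S(440,293))))
def cen(c,x0,y0,x1,y1):
    h=cv2.cvtColor(c["pixels"],cv2.COLOR_RGB2HSV)[y0:y1,x0:x1]
    m=cv2.inRange(h,(8,190,120),(18,255,255)); 
    n,l,st,ce=cv2.connectedComponentsWithStats(m); k=1+st[1:,4].argmax(); print(st[k]); return ce[k]+[x0,y0]
a=cen(t,345,235,375,255); b=cen(s,335,190,350,215); print(a,b)
print("orange", tri(ray(t,*a),ray(s,*b)), onz(t,*a,.205))
g=C(163,102) ; print("griptop",onz(t,*C(163,103),.218))
print("grip top corners",[onz(t,*C(*p),.218) for p in [(140,68),(189,68),(189,139),(140,139)]])
E
```

```text
FL [ 0.37109905 -0.29018742  0.018     ]
FR [ 0.3763532  -0.38982242  0.018     ]
BL [ 0.61474389 -0.27985943  0.018     ]
BR [ 0.62020917 -0.37927762  0.018     ]
knob (array([ 0.41870337, -0.37928048,  0.10578574]), np.float64(0.001201605890612663))Traceback (most recent call last):
  File "<stdin>", line 13, in <module>
  File "<stdin>", line 12, in cen
ValueError: attempt to get argmax of an empty sequence
```

```bash
python3 - <<'E'
from workcell import optics
from h import *
import cv2
t=optics.camera("top"); s=optics.camera("scene")
C=lambda u,v:(320+u/4-.375,210+v/4-.375)
def cen(c,x0,y0,x1,y1):
    h=cv2.cvtColor(c["pixels"],cv2.COLOR_RGB2HSV)[y0:y1,x0:x1]
    m=cv2.inRange(h,(5,200,60),(20,255,255)); 
    n,l,st,ce=cv2.connectedComponentsWithStats(m); print(st[1:].tolist()); k=1+st[1:,4].argmax(); return ce[k]+[x0,y0]
a=cen(t,345,235,375,255); b=cen(s,335,190,350,215); print(a,b)
print("orange", tri(ray(t,*a),ray(s,*b)), onz(t,*a,.205))
print("grip top corners",[onz(t,*C(*p),.218) for p in [(140,68),(189,68),(189,139),(140,139)]])
y=.045;O=np.array([.5655,-.3316]);R=np.array([[np.cos(y),-np.sin(y)],[np.sin(y),np.cos(y)]])
for p in [(-.195,.052,.018),(-.195,-.052,.018),(.055,.052,.018),(-.02,.015,.218),(-.02,-.015,.218),(.02,.015,.218),(.02,-.015,.218),(-.028,0,.196)]:
    w=[*(O+R@p[:2]),p[2]]; q=proj(t,w); print(p,np.round(w,4),(q-[320,210]+.375)*4,(proj(s,w)-[290,170]+.375)*4)
E
```

```text
[]Traceback (most recent call last):
  File "<stdin>", line 10, in <module>
  File "<stdin>", line 9, in cen
ValueError: attempt to get argmax of an empty sequence
```

```bash
python3 - <<'E'
from workcell import optics
from h import *
import cv2
t=optics.camera("top"); s=optics.camera("scene")
C=lambda u,v:(320+u/4-.375,210+v/4-.375)
print(t["pixels"][246,358:364].tolist(), s["pixels"][203,340:348].tolist())
def cen(c,x0,y0,x1,y1):
    h=cv2.cvtColor(c["pixels"],cv2.COLOR_RGB2HSV)[y0:y1,x0:x1]
    m=cv2.inRange(h,(5,165,110),(22,255,255)); 
    n,l,st,ce=cv2.connectedComponentsWithStats(m); print(st[1:].tolist()); k=1+st[1:,4].argmax(); return ce[k]+[x0,y0]
y=.045;O=np.array([.5655,-.3316]);R=np.array([[np.cos(y),-np.sin(y)],[np.sin(y),np.cos(y)]])
for p in [(-.195,.052,.018),(-.195,-.052,.018),(.055,.052,.018),(-.02,.015,.218),(-.02,-.015,.218),(.02,.015,.218),(.02,-.015,.218),(-.028,0,.196)]:
    w=[*(O+R@p[:2]),p[2]]; q=proj(t,w); print(p,np.round(w,4),(q-[320,210]+.375)*4,(proj(s,w)-[290,170]+.375)*4)
print("grip top corners",[onz(t,*C(*p),.218) for p in [(140,68),(189,68),(189,139),(140,139)]])
a=cen(t,352,240,370,252); b=cen(s,335,190,350,215); print(a,b)
print("orange", tri(ray(t,*a),ray(s,*b)), onz(t,*a,.205))
E
```

```text
[[169, 114, 57], [170, 117, 56], [170, 116, 56], [169, 115, 55], [170, 116, 56], [171, 115, 55]] [[149, 80, 13], [136, 73, 11], [133, 73, 12], [106, 61, 11], [105, 48, 12], [104, 32, 23], [126, 130, 126], [111, 114, 109]]
(-0.195, 0.052, 0.018) [ 0.3684 -0.2884  0.018 ] [ 63.98625796 489.55277355] [458.24798674 522.98452358]
(-0.195, -0.052, 0.018) [ 0.373  -0.3923  0.018 ] [237.1463073  485.68379102] [513.06536339 432.65496635]
(0.055, 0.052, 0.018) [ 0.6181 -0.2772  0.018 ] [52.78554663 82.62075663] [ 52.78546136 422.24663215]
(-0.02, 0.015, 0.218) [ 0.5448 -0.3175  0.218 ] [137.536015 139.050543] [198.26922808 110.81145858]
(-0.02, -0.015, 0.218) [ 0.5462 -0.3475  0.218 ] [194.9828614  137.80683689] [219.64506088  91.36473563]
(0.02, 0.015, 0.218) [ 0.5848 -0.3157  0.218 ] [134.92804102  64.29771621] [132.63291559  98.65629007]
(0.02, -0.015, 0.218) [ 0.5862 -0.3457  0.218 ] [191.99516755  63.07072007] [154.97562616  79.66304229]
(-0.028, 0, 0.196) [ 0.5375 -0.3329  0.196 ] [163.53534087 161.02840087] [221.58698035 139.51377006]
grip top corners [array([ 0.58287301, -0.31840043,  0.218     ]), array([ 0.58346407, -0.34412842,  0.218     ]), array([ 0.54548908, -0.34436652,  0.218     ]), array([ 0.54490186, -0.3188002 ,  0.218     ])]
[[4, 5, 10, 4, 33]]
[[5, 5, 6, 16, 54]]
[360.36363636 246.36363636] [341.68518519 202.03703704]
orange (array([ 0.54479313, -0.33190505,  0.20080557]), np.float64(0.0012105884552105614)) [ 0.5434231 -0.3318016  0.205    ]
```

Emit:
apply_moves(
  plan=[0.012,0.001,0.003,0,0,0.018,0.036,0.002,0.009,0,0,0.053,0.066,0.003,0.017,0,0,0.1,0.1,0.005,0.025,0,0,0.15,0.133,0.007,0.034,0,0,0.2,0.166,0.009,0.042,0,0,0.25,0.194,0.01,0.049,0,0,0.292,0.215,0.011,0.055,0,0,0.324,0.23,0.012,0.058,0,0,0.345,0.2366,0.0125,0.06,0,0,0.356,0.2366,0.0125,0.06,0,0,0.356],
  grip=0.05,
)

```text
clock: 1.47
eef_pos: [0.4188, -0.3788, 0.1706]
tool_rot: [1.0, 0.023, -0.0, -0.0]
ft_force: [-0.3, 0.3, 0.2]
grip_width: 0.0501
```

```bash
cat > snap.py <<'E'
import sys,cv2
from workcell import sensors, optics
from h import *
tag=sys.argv[1]
o=sensors.get_obs()
print(o["clock"],np.round(o["eef_pos"],4),np.round(o["tool_rot"],4),np.round(o["ft_force"],2),round(o["grip_width"],4),np.round(o["joint_pos"],2))
for n in sys.argv[2:]:
    c=optics.camera(n); cv2.imwrite(f"pics/{n}{tag}.png",c["pixels"][:,:,::-1])
    np.save(f"/tmp/{n}{tag}.npy",wristT(c,o) if n=="wrist" else c["pose"])
E
python3 snap.py 2 wrist
```

```text
1.4667 [ 0.4188 -0.3788  0.1706] [ 9.997e-01  2.350e-02 -3.000e-04 -3.000e-04] [-0.34  0.25  0.19] 0.0501 [-0.74  0.4   0.07  1.24  0.    2.36]
```

View pics/wrist2.png

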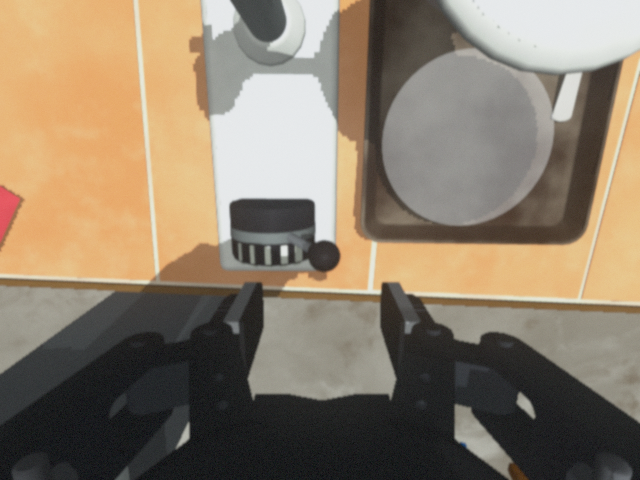

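The wrist view shows the knob at (324,256), between the finger columns, with the lever leaning right. I'll check its position and the base's direction.

```bash
python3 - <<'E'
from workcell import optics
from h import *
c=optics.camera("wrist"); T=np.load("/tmp/wrist2.npy")
print("knob",onz(c,324,256,.106,T))
print("base FL,FR", onz(c,221,268,.018,T),onz(c,337,266,.018,T), "left far",onz(c,203,20,.018,T))
print("drum L/R",onz(c,231,215,.05,T),onz(c,315,212,.05,T))
E
```

```text
knob [ 0.41712589 -0.37897044  0.106     ]
base FL,FR [ 0.37296043 -0.29050989  0.018     ] [ 0.37971682 -0.39274986  0.018     ] left far [ 0.56732603 -0.28247133  0.018     ]
drum L/R [ 0.4280479  -0.30831603  0.05      ] [ 0.43336727 -0.37167452  0.05      ]
```

Emit:
apply_moves(
  plan=[-0.001,0,0.005,0,0,0,-0.001,0,0.02,0,0,0,-0.001,0,0.038,0,0,0,-0.001,0,0.056,0,0,0,-0.001,0,0.07,0,0,0,-0.001,0,0.078,0,0,0,-0.001,0,0.081,0,0,0,-0.001,0,0.081,0,0,0],
)

```text
clock: 2.23
eef_pos: [0.4159, -0.3798, 0.0899]
tool_rot: [1.0, 0.022, -0.0, -0.0]
ft_force: [-0.4, -0.1, 0.0]
grip_width: 0.0503
```

```bash
python3 snap.py 3 wrist
```

```text
2.2333 [ 0.4159 -0.3798  0.0899] [ 9.998e-01  2.190e-02 -4.000e-04 -3.000e-04] [-0.41 -0.06  0.02] 0.0503 [-0.74  0.46 -0.06  1.05 -0.    2.36]
```

View pics/wrist3.png

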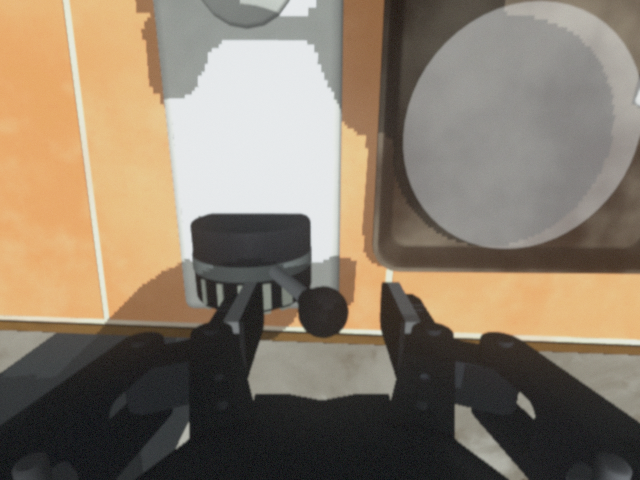

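Emit:
apply_moves(
  plan=[0,0,-0.004,0,0,0,0,0,-0.004,0,0,0,0,0,-0.004,0,0,0,0,0,-0.004,0,0,0,0,0,-0.004,0,0,0,0,0,-0.004,0,0,0],
  grip=0.024,
)

```text
clock: 2.78
eef_pos: [0.4169, -0.3796, 0.0945]
tool_rot: [1.0, 0.022, 0.0, 0.0]
ft_force: [-0.4, -1.4, 0.4]
grip_width: 0.0242
```

Emit:
apply_moves(
  plan=[0,-0.004,-0.002,0,0,0,0,-0.01,-0.004,0,0,0,0,-0.018,-0.007,0,0,0,0,-0.027,-0.009,0,0,0,0,-0.036,-0.01,0,0,0,0,-0.045,-0.01,0,0,0,0,-0.053,-0.009,0,0,0,0,-0.061,-0.008,0,0,0,0,-0.067,-0.006,0,0,0,0,-0.071,-0.005,0,0,0,0,-0.072,-0.005,0,0,0,0,-0.072,-0.005,0,0,0],
)

```text
clock: 3.78
eef_pos: [0.4133, -0.307, 0.0989]
tool_rot: [1.0, 0.023, -0.0, -0.0]
ft_force: [0.3, 0.3, 0.4]
grip_width: 0.024
```

```bash
python3 snap.py 4 wrist scene
```

```text
3.7833 [ 0.4133 -0.307   0.0989] [ 9.997e-01  2.270e-02 -4.000e-04 -5.000e-04] [0.29 0.25 0.36] 0.024 [-0.64  0.37 -0.18  1.02  0.    2.46]
```

View pics/wrist4.png

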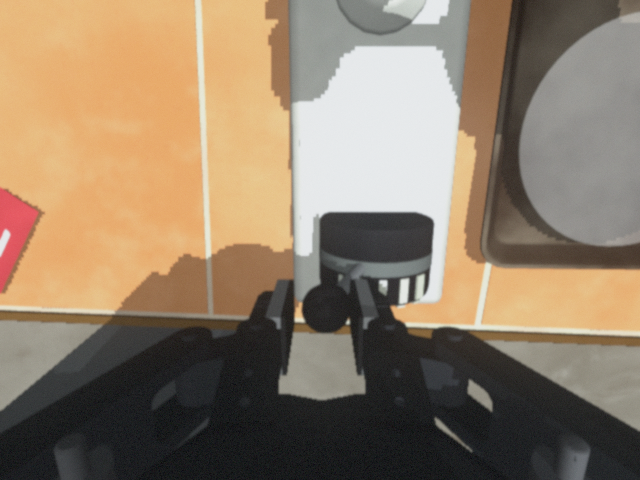

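Emit:
apply_moves(
  plan=[0,0,0,0,0,0,0,0,0,0,0,0,0,0,0,0,0,0,0,0,-0.008,0,0,0,0,0,-0.024,0,0,0,0,0,-0.044,0,0,0,0,0,-0.066,0,0,0,0,0,-0.086,0,0,0,0,0,-0.101,0,0,0,0,0,-0.109,0,0,0,0,0,-0.112,0,0,0],
  grip=0.046,
)

```text
clock: 4.8
eef_pos: [0.4143, -0.3083, 0.2134]
tool_rot: [1.0, 0.022, 0.001, 0.001]
ft_force: [-0.4, 0.9, 0.5]
grip_width: 0.0457
```

```bash
python3 snap.py 5 wrist scene top; python3 - <<'E'
import cv2
a=cv2.imread("pics/scene5.png")[170:310,290:450]; cv2.imwrite("pics/scene5c.png",cv2.resize(a,None,fx=4,fy=4,interpolation=cv2.INTER_CUBIC))
E
```

```text
4.8 [ 0.4143 -0.3083  0.2134] [0.9997 0.0224 0.0014 0.001 ] [-0.42  0.87  0.48] 0.0457 [-0.64  0.28  0.01  1.3   0.    2.46]
```

View pics/wrist5.png

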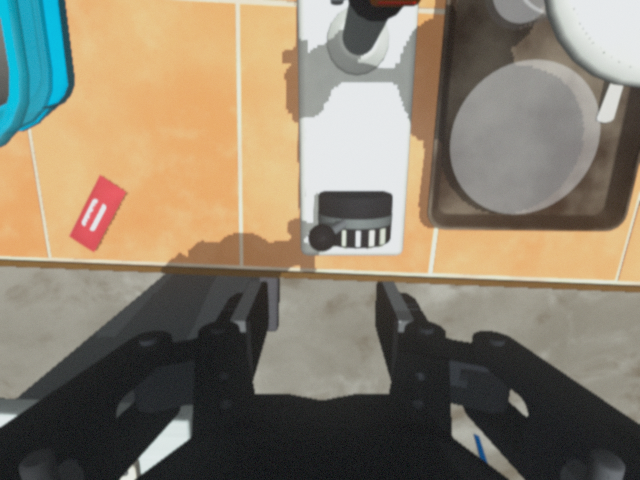

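View pics/scene5c.png

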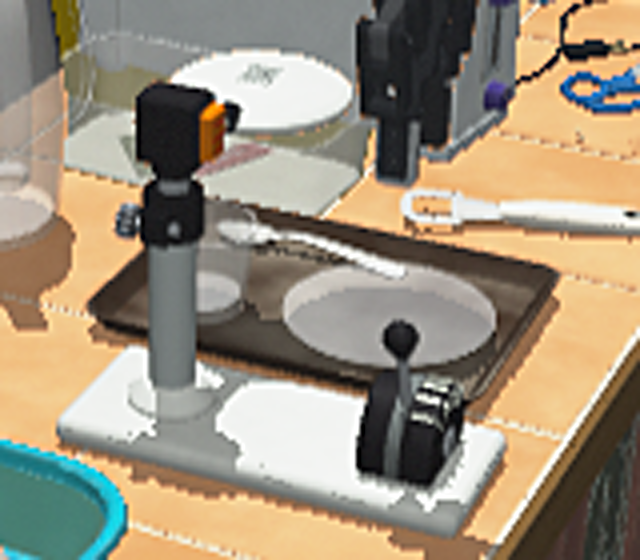

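The wrist view shows the knob at (321,238) and the scene crop shows it at (401,338), leaning left. I'll triangulate its angle.

```bash
python3 - <<'E'
from workcell import optics
from h import *
c=optics.camera("wrist"); T=np.load("/tmp/wrist5.npy");s=optics.camera("scene")
k,e=tri(ray(c,321,238,T),ray(s,290+401/4-.375,170+338/4-.375)); print("knob",k,e,onz(c,321,238,.111,T))
h=np.array([.4152,-.3382,.032])
for q in (k,onz(c,321,238,.111,T)): d=q-h; print(np.arctan2(-d[1],d[2]),np.hypot(d[1],d[2]))
print("drum edges, back top",onz(c,318,192,.05,T),onz(c,391,192,.05,T))
print("base L/R at dimmer",onz(c,302,230,.018,T),onz(c,404,230,.018,T))
E
```

```text
knob [ 0.41478495 -0.30668381  0.11352143] 5.537270825719773e-05 [ 0.41408389 -0.30672649  0.111     ]
-0.3689016172785946 0.08740145756439378
-0.37912529376971704 0.0850387068520816
drum edges, back top [ 0.43872675 -0.3030321   0.05      ] [ 0.44154948 -0.36604776  0.05      ]
base L/R at dimmer [ 0.39645737 -0.28884867  0.018     ] [ 0.40092203 -0.38886924  0.018     ]
```

Emit:
apply_moves(
  plan=[0,0,-0.008,0,0,-0.05,0,0,-0.024,0,0,-0.15,0.004,0.001,-0.042,0,0,-0.25,0.014,0.003,-0.06,0,0,-0.35,0.03,0.006,-0.075,0,0,-0.46,0.05,0.01,-0.083,0,0,-0.57,0.072,0.014,-0.087,0,0,-0.68,0.094,0.019,-0.087,0,0,-0.79,0.115,0.023,-0.087,0,0,-0.9,0.132,0.026,-0.087,0,0,-1.01,0.144,0.029,-0.087,0,0,-1.11,0.15,0.03,-0.087,0,0,-1.2],
  grip=0.085,
)

```text
clock: 6.05
eef_pos: [0.566, -0.3307, 0.2957]
tool_rot: [0.811, 0.585, -0.001, -0.002]
ft_force: [-0.6, -0.5, 0.1]
grip_width: 0.085
```

Emit:
apply_moves(
  plan=[0,0,0,0,0,-0.09,0,0,0,0,0,-0.18,0,0,0,0,0,-0.26,0,0,0,0,0,-0.33,0,0,0,0,0,-0.371,0,0,0,0,0,-0.371,0,0,0,0,0,-0.371],
)

```text
clock: 6.63
eef_pos: [0.5645, -0.3308, 0.297]
tool_rot: [0.691, 0.722, -0.0, -0.001]
ft_force: [1.0, 1.2, 0.2]
grip_width: 0.0848
```

```bash
python3 snap.py 6 wrist scene top; python3 - <<'E'
import cv2
a=cv2.imread("pics/scene6.png")[150:290,280:440]; cv2.imwrite("pics/scene6c.png",cv2.resize(a,None,fx=4,fy=4,interpolation=cv2.INTER_CUBIC))
E
```

```text
6.6333 [ 0.5645 -0.3308  0.297 ] [ 6.914e-01  7.224e-01 -3.000e-04 -1.100e-03] [0.98 1.19 0.17] 0.0848 [-0.53  0.57  0.67  1.67 -0.    1.  ]
```

View pics/wrist6.png

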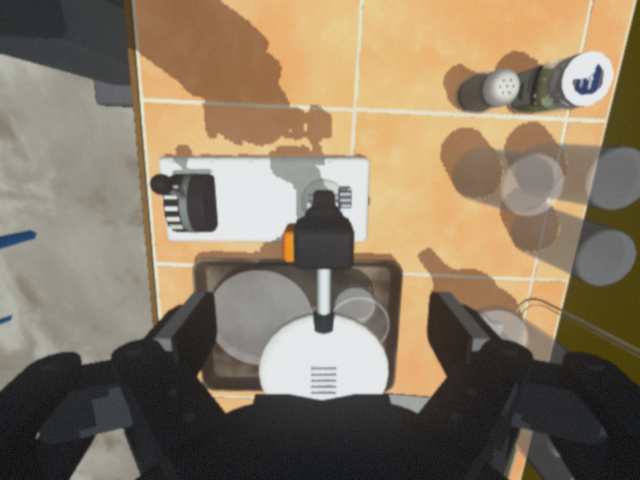

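View pics/scene6c.png

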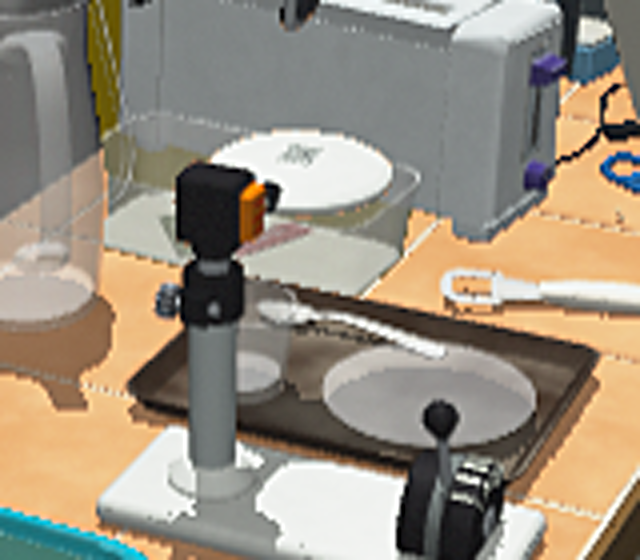

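The wrist view shows the grip's top face from column 296 to 353 with its near edge at row 268. The orange button is at (289,243), between the fingers at columns 213 and 430.

```bash
python3 - <<'E'
from workcell import optics
import cv2
from h import *
c=optics.camera("wrist"); T=np.load("/tmp/wrist6.npy")
print("button left/top edge",onz(c,285,262,.211,T), "R near corner",onz(c,296,268,.218,T),onz(c,353,268,.218,T),"far",onz(c,297,229,.218,T),onz(c,351,228,.218,T))
o=T[:3,3]; print(o)
print("pred center", proj(c,[.565,-.3315,.218],T), "tip", )
a=cv2.imread("pics/wrist6.png")[200:290,260:380]; cv2.imwrite("pics/w6c.png",cv2.resize(a,None,fx=6,fy=6,interpolation=cv2.INTER_CUBIC))
E
```

```text
button left/top edge [ 0.53989712 -0.34319411  0.211     ] R near corner [ 0.5479228  -0.34463242  0.218     ] [ 0.58567337 -0.34294387  0.218     ] far [ 0.54789108 -0.31800953  0.218     ] [ 0.58256012 -0.315804    0.218     ]
[ 0.56166988 -0.26356273  0.44007808]
pred center [322.617961   250.16914318] tip
```

View pics/w6c.png

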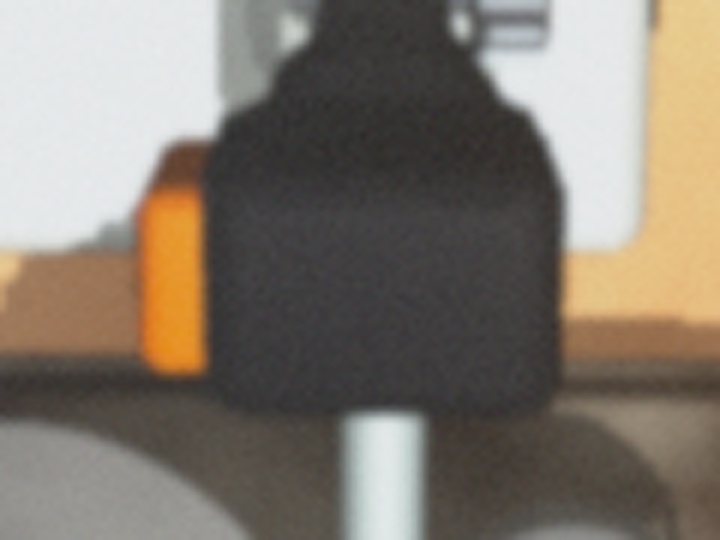

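Emit:
apply_moves(
  plan=[0,0.001,0.006,0,0,0,0,0.001,0.02,0,0,0,0,0.001,0.038,0,0,0,0,0.001,0.058,0,0,0,0,0.001,0.078,0,0,0,0,0.001,0.096,0,0,0,0,0.001,0.11,0,0,0,0,0.001,0.119,0,0,0,0,0.001,0.122,0,0,0,0,0.001,0.122,0,0,0],
)

```text
clock: 7.67
eef_pos: [0.5654, -0.3306, 0.1754]
tool_rot: [0.691, 0.723, -0.0, -0.001]
ft_force: [0.2, 0.4, 0.1]
grip_width: 0.0849
```

```bash
python3 snap.py 7 wrist scene; python3 - <<'E'
import cv2
a=cv2.imread("pics/scene7.png")[150:290,280:440]; cv2.imwrite("pics/scene7c.png",cv2.resize(a,None,fx=4,fy=4,interpolation=cv2.INTER_CUBIC))
E
```

```text
7.6667 [ 0.5654 -0.3306  0.1754] [ 6.910e-01  7.228e-01 -2.000e-04 -8.000e-04] [0.18 0.4  0.11] 0.0849 [-0.53  0.58  0.37  1.37 -0.    1.  ]
```

View pics/wrist7.png

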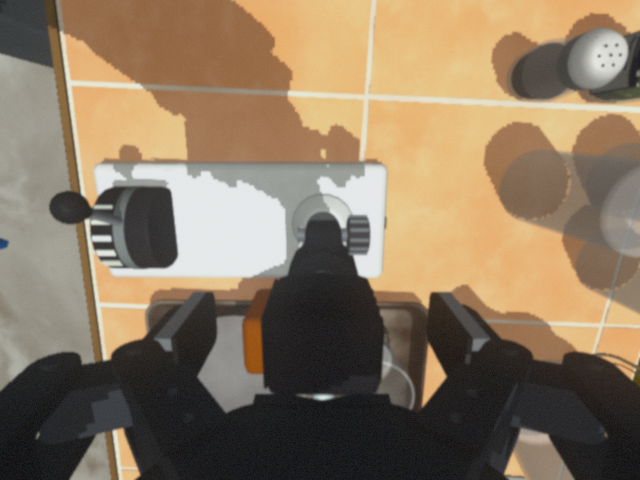

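View pics/scene7c.png

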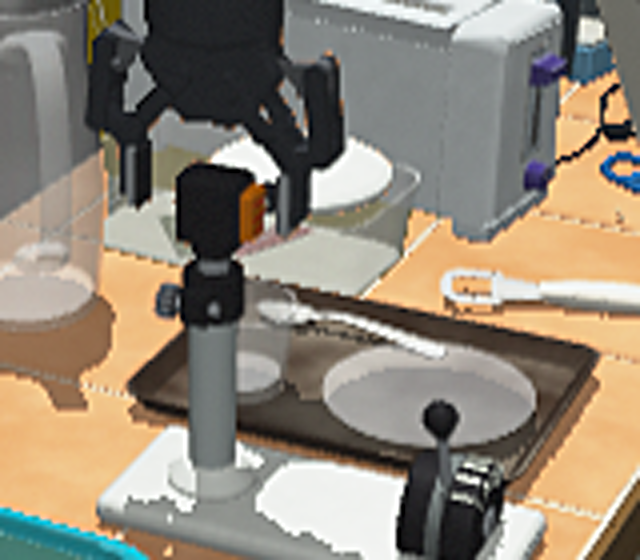

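The scene and wrist views show the pads straddling the grip at columns 213 and 430, with the grip mid at 322. I'll squeeze now.

Emit:
apply_moves(
  plan=[0,0,0,0,0,0,0,0,0,0,0,0,0,0,0,0,0,0,0,0,0,0,0,0,0,0,0,0,0,0,0,0,0,0,0,0,0,0,0,0,0,0,0,0,0,0,0,0,0,0,0,0,0,0,0,0,0,0,0,0],
  grip=0.0,
)

```text
clock: 8.6
eef_pos: [0.5656, -0.3312, 0.1775]
tool_rot: [0.691, 0.723, -0.0, 0.001]
ft_force: [-0.5, -0.8, 6.0]
grip_width: 0.0397
```

```bash
python3 snap.py 8 wrist scene; python3 - <<'E'
import cv2
a=cv2.imread("pics/scene8.png")[150:290,280:440]; cv2.imwrite("pics/scene8c.png",cv2.resize(a,None,fx=4,fy=4,interpolation=cv2.INTER_CUBIC))
E
```

```text
8.6 [ 0.5656 -0.3312  0.1775] [ 6.912e-01  7.226e-01 -3.000e-04  6.000e-04] [-0.46 -0.85  5.98] 0.0397 [-0.53  0.58  0.38  1.37 -0.    1.  ]
```

View pics/scene8c.png

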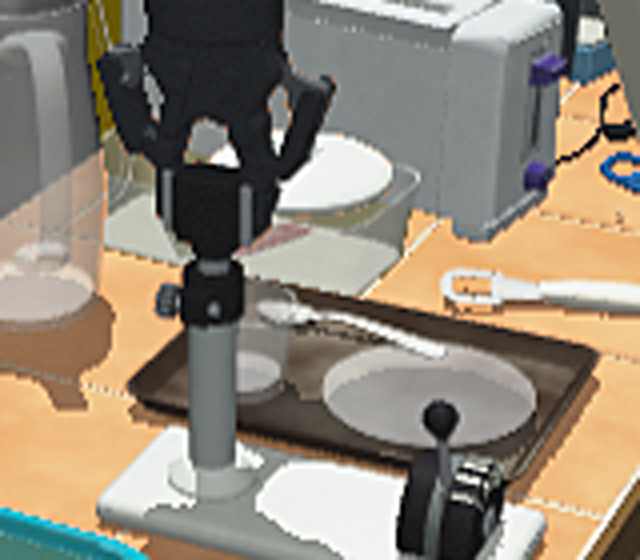

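The scene shows both pads on the grip with the button hidden behind the front pad. The width is 39.7 mm, so the button is home, and I'll lift.

Emit:
apply_moves(
  plan=[0,0,-0.003,0,0,0,0,0,-0.009,0,0,0,0,0,-0.018,0,0,0,0,0,-0.029,0,0,0,0,0,-0.041,0,0,0,0,0,-0.053,0,0,0,0,0,-0.065,0,0,0,0,0,-0.076,0,0,0,0,0,-0.085,0,0,0,0,0,-0.091,0,0,0,0,0,-0.094,0,0,0,0,0,-0.095,0,0,0],
)

```text
clock: 9.7
eef_pos: [0.5656, -0.3312, 0.2716]
tool_rot: [0.691, 0.723, -0.0, 0.0]
ft_force: [1.2, -2.5, -4.6]
grip_width: 0.0398
```

```bash
python3 snap.py 9 scene; python3 - <<'E'
import cv2
a=cv2.imread("pics/scene9.png")[130:290,280:440]; cv2.imwrite("pics/scene9c.png",cv2.resize(a,None,fx=3.6,fy=3.6,interpolation=cv2.INTER_CUBIC))
E
```

```text
9.7 [ 0.5656 -0.3312  0.2716] [ 6.911e-01  7.227e-01 -3.000e-04  1.000e-04] [ 1.2  -2.49 -4.64] 0.0398 [-0.53  0.57  0.59  1.6  -0.    1.  ]
```

View pics/scene9c.png

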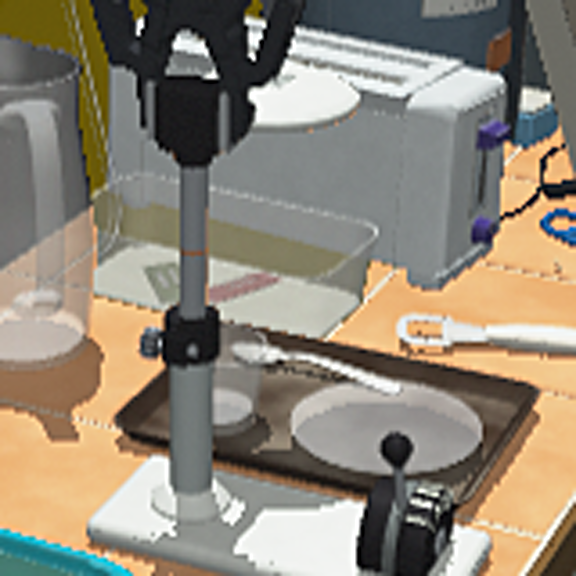

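The mast has risen about 94 mm with the grip and carries its 4.6 N weight. Next I go up gently to the hard stop.

Emit:
apply_moves(
  plan=[0,0,-0.002,0,0,0,0,0,-0.004,0,0,0,0,0,-0.005,0,0,0,0,0,-0.006,0,0,0,0,0,-0.007,0,0,0,0,0,-0.007,0,0,0,0,0,-0.007,0,0,0],
)

```text
clock: 10.33
eef_pos: [0.5656, -0.3312, 0.2776]
tool_rot: [0.691, 0.723, -0.0, -0.0]
ft_force: [0.9, -5.2, -7.6]
grip_width: 0.0397
```

Emit:
apply_moves(
  plan=[0,0,-0.001,0,0,0,0,0,-0.002,0,0,0,0,0,-0.002,0,0,0,0,0,-0.002,0,0,0,0,0,-0.002,0,0,0,0,0,-0.002,0,0,0],
)

```text
clock: 10.83
eef_pos: [0.5655, -0.3311, 0.2777]
tool_rot: [0.691, 0.723, -0.001, -0.002]
ft_force: [2.0, -6.1, -13.5]
grip_width: 0.0399
```

```bash
python3 snap.py 10 scene wrist top; python3 - <<'E'
import cv2
from workcell import optics
from h import *
a=cv2.imread("pics/scene10.png")[130:290,280:440]; cv2.imwrite("pics/scene10c.png",cv2.resize(a,None,fx=3.6,fy=3.6,interpolation=cv2.INTER_CUBIC))
a=cv2.imread("pics/top10.png")[120:345,220:520]; cv2.imwrite("pics/top10c.png",cv2.resize(a,None,fx=2.6,fy=2.6,interpolation=cv2.INTER_CUBIC))
s=optics.camera("scene"); print((proj(s,[.565,-.3315,.274])-[280,130]+.35)*3.6,(proj(s,[.565,-.3315,.268])-[280,130]+.35)*3.6)
E
```

```text
10.8333 [ 0.5655 -0.3311  0.2777] [ 6.911e-01  7.227e-01 -6.000e-04 -1.500e-03] [  1.96  -6.09 -13.46] 0.0399 [-0.53  0.57  0.62  1.62 -0.    1.  ]
[195.98583846 145.06757478] [195.90185923 154.2924695 ]
```

View pics/scene10c.png

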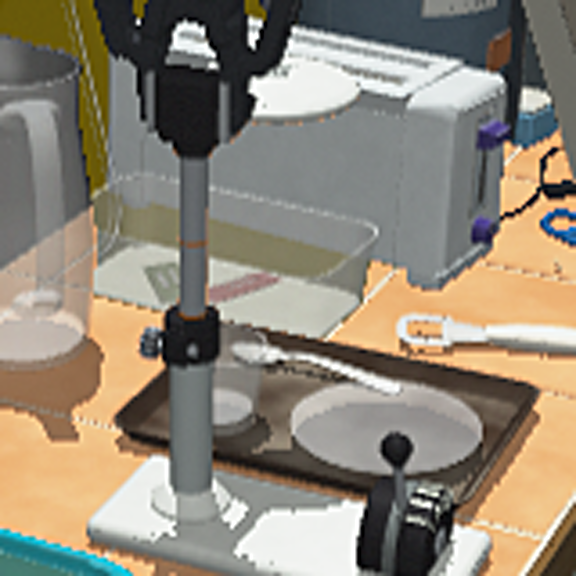

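View pics/top10c.png

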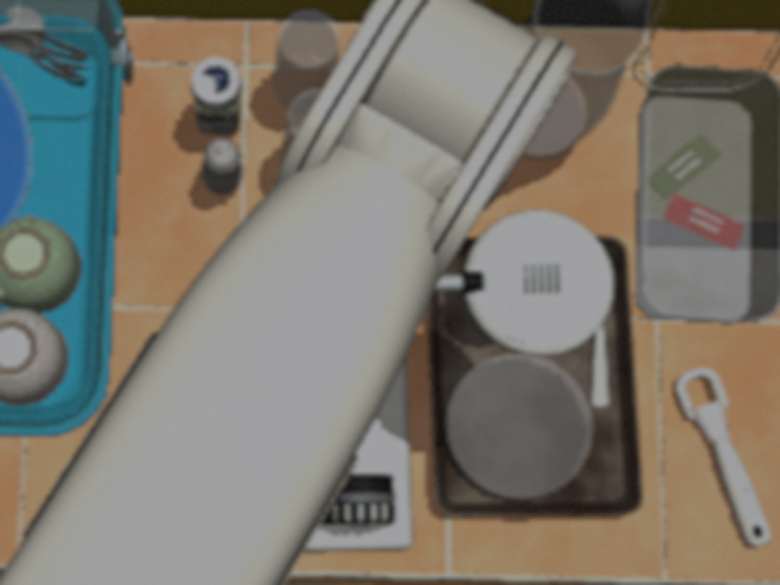

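The views show the mast fully out with an orange ring above the collar. The lever is still left, and the tray, saucer and shaker look unmoved. The tool height stayed at 277.7 mm while the force rose, so this is the hard stop. I'll hold briefly and hand in.

Emit:
apply_moves(
  plan=[0,0,0,0,0,0,0,0,0,0,0,0,0,0,0,0,0,0,0,0,0,0,0,0,0,0,0,0,0,0,0,0,0,0,0,0],
)

```text
clock: 11.53
eef_pos: [0.5655, -0.3311, 0.2777]
tool_rot: [0.691, 0.723, -0.001, -0.002]
ft_force: [2.4, -6.2, -13.3]
grip_width: 0.0396
```

```bash
python3 -c "
from workcell import bot,sensors
o=sensors.get_obs();print(o['clock'],o['eef_pos'],o['ft_force'],o['grip_width'])
print(bot.job_done())"
```

```text
11.5333 [ 0.5655019  -0.33114408  0.27768171] [  2.42304699  -6.16398526 -13.29203871] 0.039631850627042886
the job is handed in; nothing more can be done
None
```

I moved the dimmer lever to the second-lowest mark, squeezed the button, and pulled the mast up to its second stop. The arm is still holding it there with the button squeezed, and I handed the job in at 11.5 s.

- **Dimmer:** two camera estimates after I let go of the knob gave about -0.37 and -0.38 rad. The mark is at -0.35 and ±0.12 is allowed. The last scene picture shows the lever still leaning left.
- **Button:** the finger opening held steady at about 39.6–39.9 mm, slightly under the stated 41 mm, so the button is home. I judged this from the opening, because the front finger hides the button.
- **Mast:** the tool rose 100.2 mm after the squeeze and then stopped. Its height stayed at 277.7 mm while the downward force grew from 7.6 to 13.5 N, which means the mast is against the hard stop.
- **Bystanders:** in the last top picture the tray, saucer and shaker look unmoved, judged by eye. The sachet was hidden by the arm in that view, and the arm never went near it. I did not check the cup closely in the last pictures.

No check failed.

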